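# Shut the pipe clamp and find the socket for its nut

## Task

Press the clamp's open strap down over the tube until its catch holds it shut on its own. Then try the sockets from the tray on the captive hex nut until you find the one that goes fully down over it; stand those that do not fit back upright in the tray. Finish with the fitting socket fully seated on the nut and still gripped: do not let go of it, and leave the ratchet, extension bar and marker where they lie.

Things in the scene. Friction and masses are not known exactly. Their poses are not given: they have to be found in the camera images.
- strap (a joint): hinge of the pipe clamp's steel strap, rad: 0 shut over the tube, grows as it opens; starts 0.85 to 1.2. A light spring (about 2 N at the red pad) pushes it open; from 0.08 down it takes about 6 to 10 N at the pad to push it past a spring roller catch, which then holds it at 0 to 0.01
- strap_hinge (a point): on the strap's hinge axis, 40 mm above the bench; axes of the fixed clamp: y along hinge and tube, z up, x from the strap's free end to the hinge. Plate: 156 mm to the free end's side, 24 mm to the other, 96 mm wide. Tube: 36 mm from the hinge, 32 mm diameter, 226 mm long with fittings, axis 34 mm up; the shut strap's arch is 56 mm high
- strap_tab (a point): middle of the upper face of the red thumb pad (22 x 26 mm) at the strap's free end; turns with the strap: x along it towards the hinge, z out of the pad. 112 mm from the hinge axis along the strap and 9.5 mm above it (49.5 mm above the bench when shut, nothing beyond it stands higher)
- nut_seat (a point): middle of the underside of the captive brass hex nut, on the strap; z is its axis (upright when shut), x square to a flat. 18.8 mm across flats, 11 mm tall, chamfered on top; a light torque turns it. When shut it is 82 mm from the hinge towards the free end, 46 mm above the bench, 30 mm from the red pad's middle. A fully seated socket's mouth rests here
- socket_a_mid (a point): deep steel socket A, 28 mm diameter, 70 mm tall, 180 g, standing mouth down; point at its middle, 35 mm above the mouth. z up along it, away from the mouth; x square to a flat of the six-point hex inside (22 mm deep) and to a side of the square drive hole on top. The three look alike outside: one hex fits the nut (20.4 mm across flats), two are too small (17, 16) and stop on top of it
- socket_b_mid (a point): deep steel socket B, 28 mm diameter, 70 mm tall, 180 g, standing mouth down; point at its middle, 35 mm above the mouth. z up along it, away from the mouth; x square to a flat of the six-point hex inside (22 mm deep) and to a side of the square drive hole on top. The three look alike outside: one hex fits the nut (20.4 mm across flats), two are too small (17, 16) and stop on top of it
- socket_c_mid (a point): deep steel socket C, 28 mm diameter, 70 mm tall, 180 g, standing mouth down; point at its middle, 35 mm above the mouth. z up along it, away from the mouth; x square to a flat of the six-point hex inside (22 mm deep) and to a side of the square drive hole on top. The three look alike outside: one hex fits the nut (20.4 mm across flats), two are too small (17, 16) and stop on top of it
- tray_mid (a point): middle of the rubber floor of the grey tool tray, 5 mm above the bench; the tray is 110 mm along its x, 210 mm along its y, its rim 14 mm above the bench; the sockets stand in a row along y, 62 mm apart
- ratchet: steel ratchet with black handle, 158 mm long, lying beyond the tray; origin at the middle of its underside; leave it
- extension_bar: thin steel extension bar, 107 mm long, between the tray and the robot; origin at the middle of its underside; leave it
- marker: black marker, 134 mm long, lying beyond the clamp; origin at the middle of its underside; leave it
Things that resemble listed ones, but are neither listed nor needed, are in the scene too. What is shaped like the part that bears socket_b_mid but blue or yellow is not meant.

How it is judged:
By the outcome, as a careful person would: the job done as asked, in the order asked, and still so for the second after the job is handed in, while the arm keeps its last pose, push and grip.
It also fails if it takes over 72 s, if anything falls off the work surface, if the arm or the gripper's body presses on something with over 40 N, if the wrist force passes 120 N, or if a joint passes its speed limit or range.

## Robot

A 6-joint arm with a two-finger parallel gripper is mounted at the origin on a cart in front of the work surface, level with it; the furniture and walls round the work are solid. World frame = base frame: x ahead of the robot, y to its left, z up, the work surface at z = 0. Lengths are in m, angles in rad, forces in N, time in s.
With the tool pointing down it reaches from about 0.25 to 0.725 m from the base axis. Payload 4 kg.
Tool frame: the origin (TCP) lies midway between the tips of the shut fingers; the grasp point (between the pads) lies 19 mm behind it; z points along the fingers, y is the line along which they close (so a half turn about z gives the same grasp; the last joint's range is limited). The gripper opens to 85 mm and grips with 20 to 120 N. Pads are 22 mm wide; open, the fingers measure 114 mm over their backs; the gripper's body (76 mm by 85 mm) begins 54 mm behind the grasp point. The pads swing forward as they close: fully open they stand 13 mm farther back than shut.
Start: joints at [-1.343, 0.241, 0.005, 1.335, 0, 1.571], TCP at [0.113, -0.487, 0.231] pointing down, gripper open.
Joint ranges: [-2.72, 2.72], [-1.05, 1.87], [-1.09, 1.28], [-1.99, 2.15], [-1.42, 1.44], [-3.14, 3.14]. Speed limits (rad/s): [2.79, 2.79, 3.14, 3.14, 3.14, 3.14].

## Interface

Orientations are given as a unit quaternion [x, y, z, w].
In Python, from workcell import bot gives the robot as it stands. The module is installed in compiled form; this text tells all that it offers.
- The arm moves only by the tool drive_tool, never from a script. Its arguments are lists of equal length, an entry for each row: "slide": the shift along the tool's x, y, z scaled (see below), a list of three; "rotation": the turn, a rotation vector about the tool's x, y, z scaled (see below), a list of three. A call has exactly 8 rows; each row is the pose to reach, as a shift and turn from the pose commanded when the call began, along the tool's axes at that moment; what a row does not reach only later rows make up. The controller multiplies each number of a shift by 250 mm and each number of a turn by 0.5 rad. A row lasts 1/8 s, in which the tool goes at most 62.5 mm and 10.7 degrees, less where a joint would pass 70% of its speed; a pose out of reach is approached as far as the arm can. A call with a number of a shift or a turn outside -1 to 1 is refused whole. A call with a gripper value outside its range is refused whole. "gripper" is the opening, from 0 (shut) to 1 (fully open), set as the call begins (left out, the last holds). The fingers move at their own pace and stop on an object; the grip force is fixed at half the most. Time passes only in rows, so rows that repeat a pose let the fingers close, or fill a call up. It gives the time, the measured TCP pose, the force, the opening and the grip force at its end, in the units of the state.
- bot.get_obs(): the state, without advancing time (a new reading comes with each control period).
- bot.camera(name): name is "side" or "top"; returns a dict with "image" (400x640x3 uint8, red, green, blue), "z_map" (400x640 float32, m along the optical axis (not along the pixel's ray), 0 where there is no reading), "camera_matrix" (3x3 intrinsics, pixels), "xyz" and "orientation" of the camera in the world. Camera axes: x right, y up, looking along -z (the intrinsics and any distortion apply to the point x, -y, -z); pixel columns grow to the right and rows downward; lengths in m; the calibration is good to about 2 mm. A picture is of the moment at which its call begins.
- bot.job_done(): hands the job in; it is judged then, once.
The state is a dict: "clock": time; "joint_pos": joint angles; "joint_vel": joint speeds; "tau": joint torques, N m; "eef_pos": TCP position; "tool_rot": TCP orientation; "ft_force": force on the tool from outside, world axes, zero at the start; "ft_torque": the same for the moment, N m; "grip_width": finger opening in m; "grasp_force": force on a finger pad.
Only numpy, scipy, OpenCV 4.12 (cv2) and the standard library are available. Lean on these libraries where they do the work, as an engineer would, in place of code of your own. Each camera call takes 0.05 s, during which the arm holds its last target. There are 200 camera calls.

## Working session

There is one attempt and no reset: what is moved stays moved. The work goes in short steps, Python scripts to look and compute and a tool call to move; the robot and the scene stay as the last step left them, time stands still between calls to the robot, and variables do not carry over. Pictures are saved under pics/ and viewed, at most 10 in all, crops included, and the job is handed in when it is done.

Besides the shell and the picture viewer there is one more tool, called after ">>>" by a JSON object that holds its "fn" and its "kwargs", one argument or row to a line. drive_tool: Moves the arm, as the interface text tells. Shifts and turns lie within -1 to 1; 1 stands for 250 mm of shift or 0.5 rad of turn. Its arguments: {"type":"object","properties":{"slide":{"type":"array","items":{"type":"array","items":{"type":"number"}}},"rotation":{"type":"array","items":{"type":"array","items":{"type":"number"}}},"gripper":{"type":"number"}},"required":["slide","rotation"]}

```bash
mkdir -p pics; cat > h.py <<'E'
import numpy as np, cv2
from scipy.spatial.transform import Rotation as R
from workcell import bot
def snap(n):
    c=bot.camera(n); np.savez(f'{n}.npz',**c); return c
def load(n): return dict(np.load(f'{n}.npz'))
def cloud(c):
    K=c['camera_matrix'];d=c['z_map'];v,u=np.mgrid[:400,:640]
    p=np.stack([(u-K[0,2])/K[0,0]*d,-(v-K[1,2])/K[1,1]*d,-d],-1)
    return p@R.from_quat(c['orientation']).as_matrix().T+c['xyz']
def proj(c,P):
    K=c['camera_matrix'];q=R.from_quat(c['orientation']).as_matrix().T@(np.array(P)-c['xyz'])
    return [K[0,0]*q[0]/-q[2]+K[0,2],K[1,1]*-q[1]/-q[2]+K[1,2]]
def save(img,name): cv2.imwrite(f'pics/{name}.png',cv2.cvtColor(img,cv2.COLOR_RGB2BGR))
def delta(pos,yaw=None):
    """scaled slide in current tool frame to reach pos"""
    o=bot.get_obs();r=R.from_quat(o['tool_rot'])
    return np.round(r.inv().apply(np.array(pos)-o['eef_pos'])/.25,3)
E
python3 - <<'E'
from h import *
for n in('side','top'):
    c=snap(n);save(c['image'],n+'0');print(n,c['xyz'],c['orientation'],c['camera_matrix'].tolist(), [k for k in c])
o=bot.get_obs();print({k:np.round(v,3) for k,v in o.items()});print(R.from_quat(o['tool_rot']).as_matrix().round(3))
E
```

```text
side [0.32677953 0.64496638 0.67437432] [-0.06775422  0.42132372  0.89600763 -0.1227437 ] [[492.98737556583444, 0.0, 328.07034616948414], [0.0, 492.98737556583444, 199.0807133988358], [0.0, 0.0, 1.0]] ['image', 'z_map', 'camera_matrix', 'xyz', 'orientation']
top [ 0.47779493 -0.07321073  1.15577124] [-0.01846975  0.0185838   0.70765016 -0.70607702] [[465.3570207070358, 0.0, 315.9311804704085], [0.0, 465.3570207070358, 189.43916840144172], [0.0, 0.0, 1.0]] ['image', 'z_map', 'camera_matrix', 'xyz', 'orientation']
{'clock': np.float64(0.1), 'joint_pos': array([-1.343,  0.241,  0.004,  1.335, -0.   ,  1.571]), 'joint_vel': array([-0.   ,  0.001,  0.003,  0.001, -0.001, -0.   ]), 'tau': array([ 0.0000e+00, -3.7314e+01,  2.5301e+01,  1.1000e-02,  0.0000e+00,
       -0.0000e+00]), 'eef_pos': array([ 0.113, -0.487,  0.23 ]), 'tool_rot': array([ 0.994,  0.114, -0.   , -0.001]), 'ft_force': array([ 0.339, -0.575,  0.226]), 'ft_torque': array([ 0.022, -0.016,  0.001]), 'grasp_force': np.float64(0.0), 'grip_width': np.float64(0.085)}
[[ 0.974  0.226 -0.   ]
 [ 0.226 -0.974  0.002]
 [-0.    -0.002 -1.   ]]
```

View pics/top0.png

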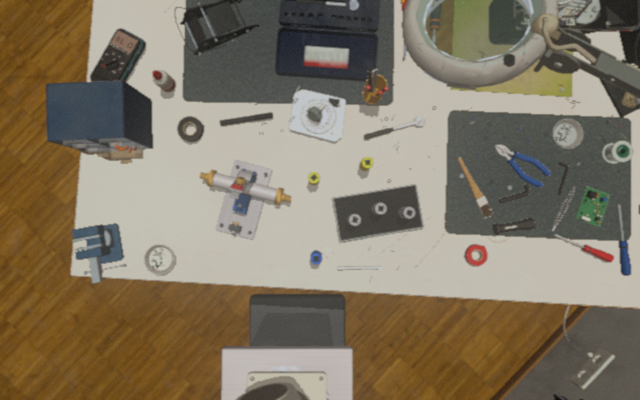

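View pics/side0.png

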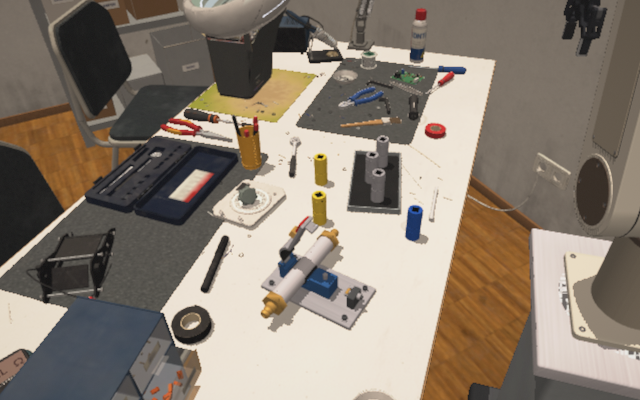

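The side view shows the clamp at (318,283) with the strap raised and its pad at (303,225). The tray is at (375,180). In the top view, three grey sockets stand in the tray at (355,220), (381,208) and (408,212). The yellow cylinders at (314,178) and (366,162) and the blue one at (316,258) are lookalikes, so I leave them out. I'll enlarge both areas to confirm.

```bash
python3 - <<'E'
from h import *
t=load('top');s=load('side')
a=cv2.resize(t['image'][150:250,190:310],None,fx=5,fy=5,interpolation=cv2.INTER_CUBIC)
b=cv2.resize(t['image'][175:250,325:430],None,fx=5,fy=5,interpolation=cv2.INTER_CUBIC)
im=np.zeros((600,800,3),np.uint8)
a=cv2.resize(t['image'][155:240,195:295],(400,340),interpolation=cv2.INTER_CUBIC)
b=cv2.resize(t['image'][180:245,330:430],(400,260),interpolation=cv2.INTER_CUBIC)
d=cv2.resize(s['image'][205:330,255:385],(400,385),interpolation=cv2.INTER_CUBIC)
e=cv2.resize(s['image'][130:215,340:410],(260,215),interpolation=cv2.INTER_CUBIC)
im[:340,:400]=a;im[340:600,:400]=b;im[:385,400:]=d;im[385:600,400:660]=e
save(im,'crop1')
P=cloud(t);Q=cloud(s)
# sockets: fit from both clouds z 0.06-0.085
for n,C,c in(('top',P,t),('side',Q,s)):
    m=(C[...,2]>.06)&(C[...,2]<.1)&(C[...,0]>.2)&(C[...,0]<.6)&(C[...,1]<-.1)&(C[...,1]>-.4)
    k,l,st,ce=cv2.connectedComponentsWithStats(m.astype(np.uint8))
    for i in range(1,k):
        if st[i,4]>15: print(n,st[i],C[l==i].mean(0).round(4),C[l==i].min(0).round(4),C[l==i].max(0).round(4))
    im=c['image'].astype(int)
    r=(im[...,0]>110)&(im[...,1]<70)&(im[...,2]<70)&(C[...,2]>.02)&(C[...,1]>-.1)&(C[...,0]<.6)
    print(n,'red',np.argwhere(r).mean(0),r.sum(),C[r].mean(0).round(4),C[r].min(0).round(4),C[r].max(0).round(4))
# plate top: height map
for n,C in(('top',P),('side',Q)):
    m=(C[...,2]>.004)&(C[...,2]<.016)&(C[...,0]>.25)&(C[...,0]<.6)&(C[...,1]>-.02)&(C[...,1]<.25)
    k,l,st,ce=cv2.connectedComponentsWithStats(m.astype(np.uint8))
    for i in range(1,k):
        if st[i,4]>200:
            print(n,st[i],cv2.minAreaRect(C[l==i][:,:2].astype(np.float32)),np.median(C[l==i][:,2]))
    m=(C[...,2]>.004)&(C[...,2]<.05)&(C[...,0]>.25)&(C[...,0]<.6)&(C[...,1]>-.4)&(C[...,1]<-.1)
    k,l,st,ce=cv2.connectedComponentsWithStats(m.astype(np.uint8))
    for i in range(1,k):
        if st[i,4]>400:
            print(n,'tray',st[i],cv2.minAreaRect(C[l==i][:,:2].astype(np.float32)),np.median(C[l==i][:,2]))
    print(n,'bench',np.median(C[(abs(C[...,2])<.02)][:,2]))
E
```

```text
top [361 162  12   7  68] [ 0.5931 -0.1922  0.0698] [ 0.5847 -0.2059  0.0621] [ 0.5993 -0.1795  0.0755]
top [373 203  13  12 120] [ 0.4903 -0.2206  0.0746] [ 0.4771 -0.2334  0.0608] [ 0.5027 -0.2074  0.0802]
top [402 207  13  12 126] [ 0.4806 -0.2869  0.0742] [ 0.4677 -0.3022  0.0609] [ 0.4934 -0.2739  0.0799]
top [348 214  13  12 120] [ 0.4643 -0.161   0.0746] [ 0.4516 -0.1758  0.062 ] [ 0.4773 -0.1479  0.082 ]
top red [196.57142857 290.        ] 7 [0.5269 0.0683 0.2941] [ 0.4778 -0.0732  0.1465] [0.5364 0.0946 1.1558]
side [377 136  13  12 124] [ 0.4785 -0.2831  0.0697] [ 0.4648 -0.3021  0.0602] [ 0.4924 -0.273   0.0761]
side [366 152  13  12 128] [ 0.4882 -0.2172  0.0699] [ 0.4755 -0.2362  0.0605] [ 0.5025 -0.2063  0.0755]
side [318 154   9  10  73] [ 0.5922 -0.1894  0.0662] [ 0.584  -0.2045  0.0605] [ 0.5995 -0.1772  0.0705]
side [372 169  14  14 156] [ 0.4622 -0.1575  0.0699] [ 0.4488 -0.1768  0.0602] [ 0.4763 -0.1456  0.0761]
side red [214.52631579 292.        ] 19 [0.5156 0.1627 0.2034] [0.3268 0.0917 0.1354] [0.5447 0.645  0.6744]
top [230 165  42  21 419] ((0.5806229114532471, 0.0879000723361969), (0.1001267060637474, 0.04477351903915405), 75.74210357666016) 0.008843825889762957
top [ 215  189   49   52 1204] ((0.47594812512397766, 0.1159403845667839), (0.10390347242355347, 0.10659699141979218), 75.35999298095703) 0.008965161515204545
top tray [ 332  183   93   59 2831] ((0.48340606689453125, -0.2244059145450592), (0.12064693868160248, 0.2166312038898468), 9.520030975341797) 0.006671891173177125
top bench 0.002070233174903069
side [ 290  265   86   64 2101] ((0.48229068517684937, 0.11490878462791443), (0.09829968959093094, 0.11716247349977493), 74.59394073486328) 0.006788315398295053
side tray [ 347  150   54   63 1286] ((0.4802839159965515, -0.2233199030160904), (0.10984621942043304, 0.21606190502643585), 9.81310749053955) 0.011085227863192382
side bench -0.0006045509233970625
```

View pics/crop1.png

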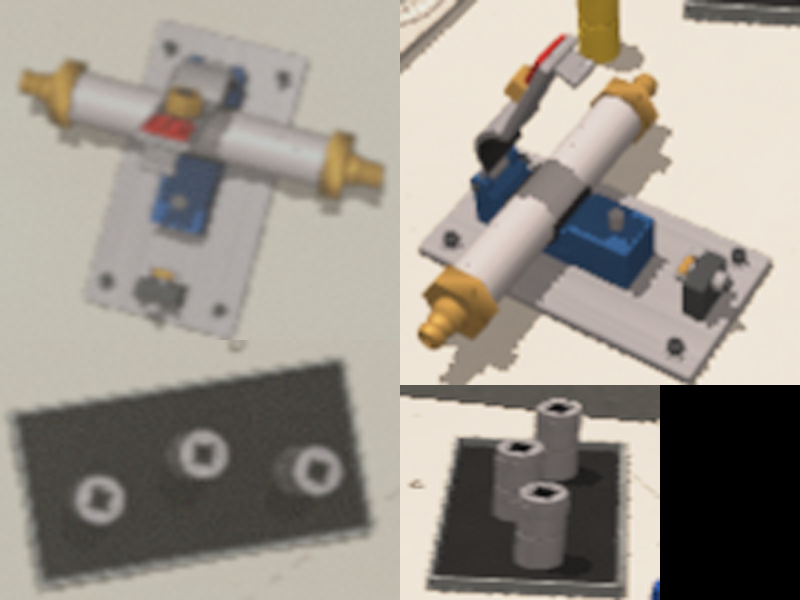

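The crop confirms the scene. The clamp strap is open, with its red pad at top-view (237,186) and the brass nut at about (241,180). Its free end comes down toward the robot. Three grey sockets stand in the tray. Next I fix the clamp frame and get move numbers.

```bash
cat >> h.py <<'E'
def rect(C,m):
    p=C[m][:,:2].astype(np.float32); return cv2.minAreaRect(p)
E
python3 - <<'E'
from h import *
t=load('top');s=load('side')
P=cloud(t);Q=cloud(s)
P[...,2]-=.002;Q[...,2]+=.0006
a=np.deg2rad(-14.8);ex=np.array([np.cos(a),np.sin(a)]);ey=np.array([-ex[1],ex[0]])
o=np.array([.53,.1])
for n,C in(('top',P),('side',Q)):
    u=(C[...,:2]-o)@ex;v=(C[...,:2]-o)@ey;z=C[...,2]
    m=(z>.004)&(z<.013)&(abs(v)<.07)&(u>-.15)&(u<.12)
    k,l,st,ce=cv2.connectedComponentsWithStats(m.astype(np.uint8))
    m=np.isin(l,[i for i in range(1,k) if st[i,4]>120])
    print(n,'plate',rect(C,m),'u',np.percentile(u[m],[.5,99.5]).round(4),'v',np.percentile(v[m],[.5,99.5]).round(4),'z',np.median(z[m]))
    m=(z>.042)&(z<.06)&(abs(v)<.09)&(abs(v)>.03)&(abs(u)<.06)
    p=C[m];c=np.polyfit(v[m],u[m],1)
    print(n,'tube u',u[m].mean(),'slope',c,'zmax',np.percentile(z[m],98))
    m=(z>.06)&(abs(v)<.03)&(u>-.1)&(u<.12)
    print(n,'strap hi',m.sum(),'u',u[m].min(),u[m].max(),'v',v[m].min(),v[m].max(),'z',z[m].max())
    im=(t if n=='top' else s)['image'].astype(int)
    r=m&(im[...,0]>1.8*im[...,1])&(im[...,0]>1.8*im[...,2]); 
    print('red',r.sum(),'u,v,z',u[r].mean(),v[r].mean(),z[r].mean())
    # sockets upper rim
    m=(z>.068)&(z<.082)&(C[...,0]>.43)&(C[...,0]<.52)&(C[...,1]<-.1)&(C[...,1]>-.33)
    k,l,st,ce=cv2.connectedComponentsWithStats(m.astype(np.uint8))
    for i in range(1,k):
        if st[i,4]>15: print('sock',cv2.minEnclosingCircle(C[l==i][:,:2].astype(np.float32)), C[l==i].mean(0).round(4))
E
```

```text
top plate ((0.5142439603805542, 0.10615184903144836), (0.09620834141969681, 0.17936883866786957), 75.03340911865234) u [-0.1058  0.0723] v [-0.0458  0.0494] z 0.00716122938594377
top tube u 0.01322019920110692 slope [0.00281519 0.01322109] zmax 0.05335095009118635
top strap hi 385 u -0.01813029730135852 0.0496015805972951 v -0.015526155145663138 0.01822026523229984 z 0.15705955648771186
red 40 u,v,z 0.007838364975873074 -5.2064389721810306e-05 0.14750027712705355
sock ((0.49044787883758545, -0.22147917747497559), 0.013658617623150349) [ 0.4903 -0.2214  0.0734]
sock ((0.4803711473941803, -0.2875865697860718), 0.013867725618183613) [ 0.4804 -0.2875  0.0731]
sock ((0.4640809893608093, -0.16183039546012878), 0.014089926145970821) [ 0.4642 -0.1617  0.0733]
side plate ((0.5131497383117676, 0.10640528798103333), (0.09829968959093094, 0.18118081986904144), 74.59394073486328) u [-0.1076  0.0708] v [-0.0456  0.0501] z 0.007314932521287964
side tube u 0.009248785117324887 slope [0.00136249 0.00924005] zmax 0.052602201058658274
side strap hi 549 u -0.019422266311458478 0.04976587179303493 v -0.014151774134647143 0.018986244172719925 z 0.1560325427859502
red 24 u,v,z 0.005908989483454222 0.006887207859707656 0.14890932173665725
sock ((0.4784992039203644, -0.28732797503471375), 0.015240450389683247) [ 0.479  -0.2853  0.0728]
sock ((0.4873954951763153, -0.2214246392250061), 0.015280613675713539) [ 0.4888 -0.2191  0.0725]
sock ((0.46234840154647827, -0.16102567315101624), 0.015895359218120575) [ 0.4626 -0.1594  0.0727]
```

>>> {"fn": "drive_tool", "kwargs": {
  "slide": [
    [0.12, -0.12, 0],
    [0.25, -0.25, 0],
    [0.4, -0.4, 0],
    [0.5, -0.5, 0],
    [0.6, -0.6, 0],
    [0.7, -0.7, 0],
    [0.7, -0.7, 0],
    [0.7, -0.7, 0]
  ],
  "rotation": [
    [0, 0, -0.12],
    [0, 0, -0.25],
    [0, 0, -0.4],
    [0, 0, -0.5],
    [0, 0, -0.6],
    [0, 0, -0.7],
    [0, 0, -0.7],
    [0, 0, -0.7]
  ],
  "gripper": 0
}}

```text
clock: 1.1
eef_pos: [0.2438, -0.2772, 0.2312]
tool_rot: [0.959, 0.285, -0.0, 0.0]
ft_force: [0.1, 0.8, -0.9]
grip_width: 0.0001
grasp_force: 0.0
```

>>> {"fn": "drive_tool", "kwargs": {
  "slide": [
    [0.2, -0.06, 0],
    [0.42, -0.12, 0],
    [0.64, -0.18, 0],
    [0.84, -0.24, 0],
    [0.94, -0.27, 0],
    [0.94, -0.27, 0],
    [0.94, -0.27, 0],
    [0.94, -0.27, 0]
  ],
  "rotation": [
    [0, 0, -0.15],
    [0, 0, -0.3],
    [0, 0, -0.5],
    [0, 0, -0.65],
    [0, 0, -0.75],
    [0, 0, -0.75],
    [0, 0, -0.75],
    [0, 0, -0.75]
  ]
}}

```text
clock: 2.1
eef_pos: [0.4032, -0.0933, 0.2313]
tool_rot: [0.889, 0.457, -0.0, 0.0]
ft_force: [-1.1, 0.8, 0.6]
grip_width: 0.0
grasp_force: 0.0
```

```bash
cat >> h.py <<'E'
EX=np.array([.966,-.260,0]);EY=np.array([.260,.966,0]);HINGE=np.array([.5775,.0891,0])
def C2W(u,v,z): return HINGE+u*EX+v*EY+np.array([0,0,z])
def state():
    o=bot.get_obs();r=R.from_quat(o['tool_rot']);x=r.as_matrix()[:,0]
    print('t',round(float(o['clock']),2),'pos',o['eef_pos'].round(4),'yaw',np.degrees(np.arctan2(x[1],x[0])).round(2),'F',o['ft_force'].round(1),'w',round(float(o['grip_width']),4),'tilt',r.as_matrix()[:,2].round(4),'j',o['joint_pos'].round(2))
E
python3 -c "
from h import *
state();print(delta(C2W(-.015,0,.19)))"
```

```text
t 2.1 pos [ 0.4032 -0.0933  0.2313] yaw 54.43 F [-1.1  0.8  0.6] w 0.0 tilt [-3.e-04 -2.e-04 -1.e+00] j [-0.23  0.07 -0.2   1.3  -0.    1.96]
[0.978 0.086 0.165]
```

>>> {"fn": "drive_tool", "kwargs": {
  "slide": [
    [0.2, 0.02, 0],
    [0.42, 0.04, 0],
    [0.64, 0.06, 0],
    [0.84, 0.08, 0.05],
    [0.978, 0.086, 0.1],
    [0.978, 0.086, 0.165],
    [0.978, 0.086, 0.165],
    [0.978, 0.086, 0.165]
  ],
  "rotation": [
    [0, 0, -0.15],
    [0, 0, -0.3],
    [0, 0, -0.5],
    [0, 0, -0.65],
    [0, 0, -0.716],
    [0, 0, -0.716],
    [0, 0, -0.716],
    [0, 0, -0.716]
  ]
}}

```text
clock: 3.1
eef_pos: [0.5631, 0.0936, 0.1908]
tool_rot: [0.793, 0.609, 0.0, 0.0]
ft_force: [-0.1, -0.5, -0.4]
grip_width: -0.0001
grasp_force: 0.0
```

```bash
python3 -c "
from h import *
state()
for u,z in((-30,165),(-40,152),(-57,142),(-75,126),(-92,106),(-105,85),(-113,67),(-116,55),(-116,49.5)):print(delta(C2W(u/1e3,0,z/1e3)).tolist())"
```

```text
t 3.1 pos [0.5631 0.0936 0.1908] yaw 75.0 F [-0.1 -0.5 -0.4] w -0.0001 tilt [ 6.e-04  0.e+00 -1.e+00] j [ 0.16  0.4   0.12  1.29 -0.    2.  ]
[-0.002, -0.06, 0.103]
[-0.002, -0.1, 0.155]
[-0.002, -0.168, 0.195]
[-0.002, -0.24, 0.259]
[-0.002, -0.308, 0.339]
[-0.002, -0.36, 0.423]
[-0.002, -0.392, 0.495]
[-0.002, -0.404, 0.543]
[-0.002, -0.404, 0.565]
```

>>> {"fn": "drive_tool", "kwargs": {
  "slide": [
    [0, -0.06, 0.103],
    [0, -0.1, 0.155],
    [0, -0.168, 0.195],
    [0, -0.24, 0.259],
    [0, -0.308, 0.339],
    [0, -0.36, 0.423],
    [0, -0.392, 0.495],
    [0, -0.404, 0.52]
  ],
  "rotation": [
    [0, 0, 0],
    [0, 0, 0],
    [0, 0, 0],
    [0, 0, 0],
    [0, 0, 0],
    [0, 0, 0],
    [0, 0, 0],
    [0, 0, 0]
  ]
}}

```text
clock: 4.1
eef_pos: [0.4661, 0.12, 0.0609]
tool_rot: [0.793, 0.609, 0.001, 0.001]
ft_force: [1.4, -0.9, 1.6]
grip_width: 0.0001
grasp_force: 1.0
```

```bash
python3 -c "
from h import *
state();s=snap('side')
save(cv2.resize(s['image'][180:340,240:400],(600,600),interpolation=cv2.INTER_CUBIC),'press1')
print(delta(C2W(-.116,0,.0495)))"
```

```text
t 4.1 pos [0.4661 0.12   0.0609] yaw 75.04 F [ 1.4 -0.9  1.6] w 0.0001 tilt [ 2.2e-03 -1.0e-04 -1.0e+00] j [ 0.25  0.35 -0.32  0.89 -0.    2.08]
[-0.004  0.     0.043]
```

View pics/press1.png

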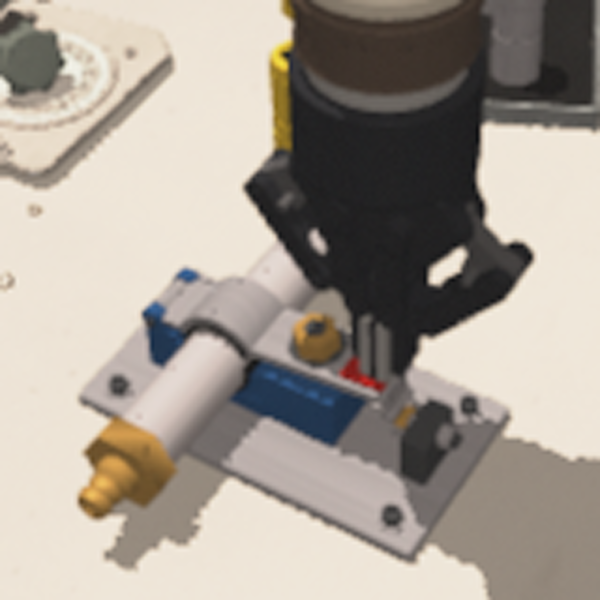

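The strap is nearly shut, with the fingertips on the red pad at (370,375). I press on through the catch.

>>> {"fn": "drive_tool", "kwargs": {
  "slide": [
    [0, 0, 0.008],
    [0, 0, 0.016],
    [0, 0, 0.024],
    [0, 0, 0.032],
    [0, 0, 0.038],
    [0, 0, 0.043],
    [0, 0, 0.047],
    [0, 0, 0.05]
  ],
  "rotation": [
    [0, 0, 0],
    [0, 0, 0],
    [0, 0, 0],
    [0, 0, 0],
    [0, 0, 0],
    [0, 0, 0],
    [0, 0, 0],
    [0, 0, 0]
  ]
}}

```text
clock: 5.15
eef_pos: [0.4661, 0.1209, 0.0491]
tool_rot: [0.793, 0.609, 0.001, 0.0]
ft_force: [-5.0, -1.0, 16.4]
grip_width: -0.0001
grasp_force: 8.1
```

>>> {"fn": "drive_tool", "kwargs": {
  "slide": [
    [0, 0, -0.2],
    [0, 0, -0.4],
    [-0.2, 0.05, -0.55],
    [-0.42, 0.1, -0.58],
    [-0.64, 0.16, -0.58],
    [-0.84, 0.22, -0.58],
    [-1, 0.28, -0.58],
    [-1, 0.28, -0.58]
  ],
  "rotation": [
    [0, 0, 0],
    [0, 0, 0],
    [0, 0, -0.15],
    [0, 0, -0.3],
    [0, 0, -0.5],
    [0, 0, -0.7],
    [0, 0, -0.855],
    [0, 0, -0.855]
  ],
  "gripper": 0.9
}}

```text
clock: 6.15
eef_pos: [0.4691, -0.1417, 0.1923]
tool_rot: [0.647, 0.762, -0.0, 0.0]
ft_force: [0.7, 0.2, 0.5]
grip_width: 0.0771
grasp_force: 0.0
```

```bash
python3 - <<'E'
from h import *
state();s=snap('side');t=snap('top')
im=np.zeros((600,800,3),np.uint8)
im[:,:400]=cv2.resize(s['image'][240:340,255:390],(400,296),interpolation=cv2.INTER_CUBIC).repeat(1,0)[:296].tolist()+[[[0]*3]*400]*304 if 0 else 0
im[:300,:400]=cv2.resize(s['image'][240:340,255:388],(400,300),interpolation=cv2.INTER_CUBIC)
im[:300,400:]=cv2.resize(t['image'][165:240,200:300],(400,300),interpolation=cv2.INTER_CUBIC)
im[300:,400:]=cv2.resize(t['image'][180:255,330:430],(400,300),interpolation=cv2.INTER_CUBIC)
im[300:,:400]=cv2.resize(s['image'][80:230,280:480],(400,300),interpolation=cv2.INTER_CUBIC)
save(im,'chk2')
u=lambda C:(C-HINGE)
for c,dz in((t,.002),(s,-.0006)):
    C=cloud(c);C[...,2]-=dz;U=(C-HINGE)@EX;V=(C-HINGE)@EY;z=C[...,2];I=c['image'].astype(int)
    m=(abs(V)<.025)&(U>-.135)&(U<-.095)&(z>.04)&(I[...,0]>1.8*I[...,1])&(I[...,0]>1.8*I[...,2])
    print('pad',m.sum(),U[m].mean(),V[m].mean(),z[m].mean())
    m=(abs(V)<.025)&(U>-.10)&(U<-.065)&(z>.051)&(z<.06)
    print('nut top',m.sum(),U[m].mean(),V[m].mean(),z[m].mean(),cv2.minEnclosingCircle(np.stack([U[m],V[m]],1).astype(np.float32)),C[m].mean(0))
print(delta([.463,-.161,.2]))
E
```

```text
t 6.15 pos [ 0.4691 -0.1417  0.1923] yaw 99.31 F [0.7 0.2 0.5] w 0.0771 tilt [ 6.e-04 -5.e-04 -1.e+00] j [-0.29  0.24 -0.1   1.23 -0.    1.12]
pad 81 -0.11153978569248382 -0.0014659893196425366 0.049196158067081365
nut top 53 -0.08160243385423563 -0.0004669569955618162 0.0552546999425041 ((-0.08219936490058899, -0.001133971381932497), 0.010631545446813107) [0.49861028 0.10984987 0.0552547 ]
pad 152 -0.1120234488847944 0.00035331173338264425 0.0489255306265775
nut top 99 -0.083673376120291 0.0011634676392075663 0.05568490519439511 ((-0.08276519924402237, -0.00013096696056891233), 0.011270331218838692) [0.49703485 0.1119617  0.05568491]
[-0.082 -0.037 -0.031]
```

View pics/chk2.png

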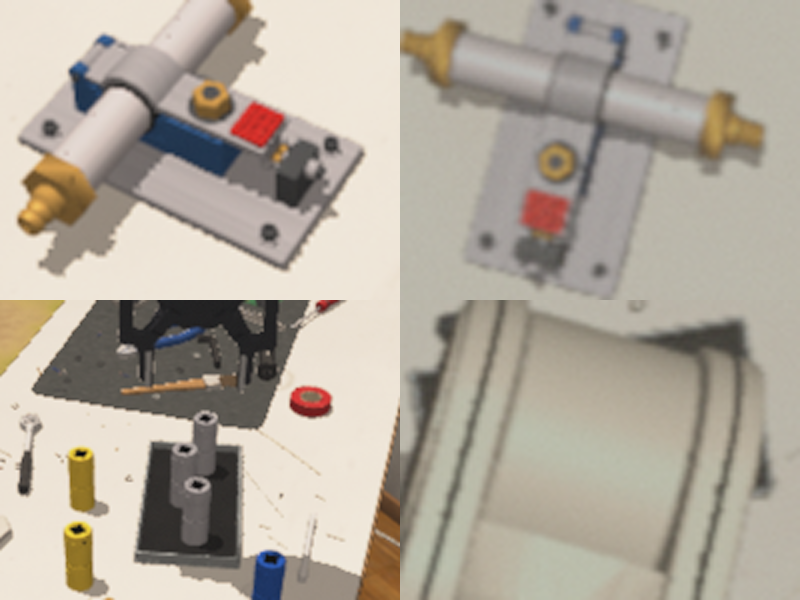

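The strap is shut and held on its own, with the pad at z≈49 mm, and the nut is clear at about (0.498,0.111). Now I grasp the nearest socket (A) at (0.463,-0.161).

>>> {"fn": "drive_tool", "kwargs": {
  "slide": [
    [-0.082, -0.037, 0.05],
    [-0.082, -0.037, 0.15],
    [-0.082, -0.037, 0.3],
    [-0.082, -0.037, 0.42],
    [-0.082, -0.037, 0.52],
    [-0.082, -0.037, 0.6],
    [-0.082, -0.037, 0.64],
    [-0.082, -0.037, 0.64]
  ],
  "rotation": [
    [0, 0, 0],
    [0, 0, 0],
    [0, 0, 0],
    [0, 0, 0],
    [0, 0, 0],
    [0, 0, 0],
    [0, 0, 0],
    [0, 0, 0]
  ]
}}

```text
clock: 7.25
eef_pos: [0.4628, -0.1598, 0.0322]
tool_rot: [0.645, 0.764, -0.0, -0.001]
ft_force: [0.0, -0.5, 0.2]
grip_width: 0.0766
grasp_force: 0.0
```

>>> {"fn": "drive_tool", "kwargs": {
  "slide": [
    [0, 0, 0],
    [0, 0, 0],
    [0, 0, 0],
    [0, 0, 0],
    [0, 0, -0.05],
    [0, 0, -0.15],
    [0, 0, -0.3],
    [0, 0, -0.45]
  ],
  "rotation": [
    [0, 0, 0],
    [0, 0, 0],
    [0, 0, 0],
    [0, 0, 0],
    [0, 0, 0],
    [0, 0, 0],
    [0, 0, 0],
    [0, 0, 0]
  ],
  "gripper": 0
}}

```text
clock: 8.25
eef_pos: [0.4626, -0.1606, 0.1462]
tool_rot: [0.646, 0.764, -0.0, -0.0]
ft_force: [1.1, 0.5, -1.5]
grip_width: 0.0268
grasp_force: 59.1
```

```bash
python3 - <<'E'
from h import *
state();print(delta([.498,.1107,.15]))
E
```

```text
t 8.25 pos [ 0.4626 -0.1606  0.1462] yaw 99.59 F [ 1.1  0.5 -1.5] w 0.0268 tilt [-1.e-03  3.e-04 -1.e+00] j [-0.33  0.28 -0.18  1.12 -0.    1.07]
[ 1.047  0.321 -0.015]
```

>>> {"fn": "drive_tool", "kwargs": {
  "slide": [
    [0.15, 0.05, 0],
    [0.36, 0.11, 0],
    [0.58, 0.18, 0],
    [0.8, 0.25, 0],
    [0.95, 0.3, 0.05],
    [1, 0.321, 0.1],
    [1, 0.321, 0.125],
    [1, 0.321, 0.125]
  ],
  "rotation": [
    [0, 0, 0],
    [0, 0, 0],
    [0, 0, 0],
    [0, 0, 0],
    [0, 0, 0],
    [0, 0, 0],
    [0, 0, 0],
    [0, 0, 0]
  ]
}}

```text
clock: 9.25
eef_pos: [0.4997, 0.0977, 0.1131]
tool_rot: [0.646, 0.763, -0.001, -0.001]
ft_force: [-0.6, -0.4, -1.7]
grip_width: 0.0268
grasp_force: 59.2
```

```bash
python3 - <<'E'
from h import *
state();s=snap('side');s['image'];C=cloud(s);C[...,2]+=.0006
o=bot.get_obs();p=o['eef_pos']
print(proj(s,p),proj(s,[.498,.111,.057]),proj(s,p-[0,0,.027]))
m=(abs(C[...,0]-p[0])<.03)&(abs(C[...,1]-p[1])<.03)&(C[...,2]<p[2]-.003)&(C[...,2]>.0635)
print(m.sum(),C[m].mean(0),C[m].min(0),C[m].max(0))
save(cv2.resize(s['image'][210:310,270:400],(780,600),interpolation=cv2.INTER_CUBIC),'over1')
print(delta([.498,.1107,.09]))
E
```

```text
t 9.25 pos [0.4997 0.0977 0.1131] yaw 99.51 F [-0.6 -0.4 -1.7] w 0.0268 tilt [-0.0022 -0.001  -1.    ] j [ 0.19  0.34 -0.18  1.05 -0.    1.6 ]
[np.float64(325.05584741921507), np.float64(240.9679589536213)] [np.float64(324.81576875647806), np.float64(270.8865234747598)] [np.float64(325.41232194662655), np.float64(252.66264495547955)]
194 [0.49605969 0.10672847 0.09764173] [0.4849162  0.09703449 0.08262567] [0.51230644 0.11167923 0.11063249]
[ 0.053 -0.     0.095]
```

View pics/over1.png

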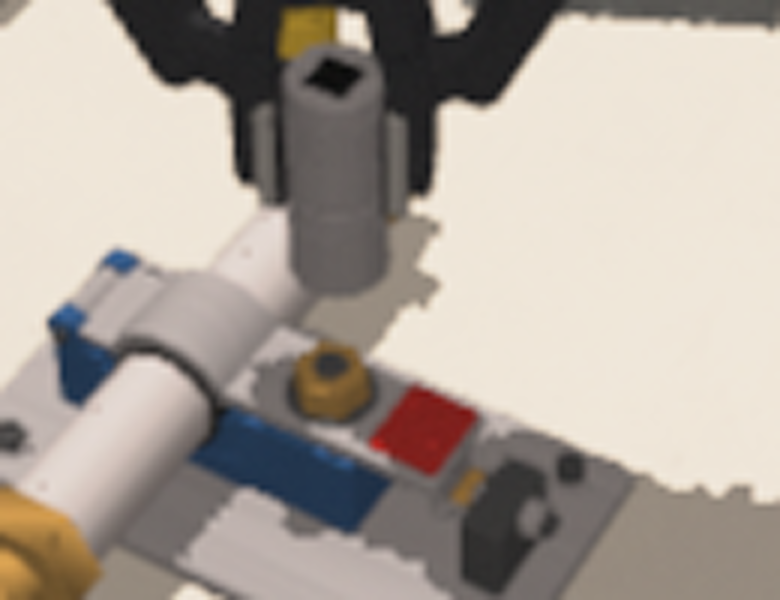

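The socket hangs upright over the clamp (mouth centre at (337,270) in the crop), with the nut visible at (333,380). I measure their relative offset with this one camera.

```bash
cat >> h.py <<'E'
from scipy.optimize import least_squares
def socket_xy(s,p,tilt=None):
    C=cloud(s);C[...,2]+=.0006
    m=(np.hypot(C[...,0]-p[0],C[...,1]-p[1]-.005)<.03)&(C[...,2]<p[2]-.004)&(C[...,2]>p[2]-.024)
    q=C[m][:,:2]
    f=least_squares(lambda c:np.hypot(*(q-c).T)-.014,p[:2],loss='soft_l1',f_scale=.001)
    return f.x,np.std(f.fun),m.sum()
def nut_xy(s):
    C=cloud(s);C[...,2]+=.0006;I=s['image'].astype(int)
    m=(np.hypot(C[...,0]-.498,C[...,1]-.111)<.016)&(C[...,2]>.0535)&(C[...,2]<.06)&(I[...,0]>1.0*I[...,2])
    q=C[m]; return q[:,:2].mean(0),cv2.minEnclosingCircle(q[:,:2].astype(np.float32)),(q[:,:2].max(0)+q[:,:2].min(0))/2,m.sum()
E
python3 - <<'E'
from h import *
s=load('side');p=bot.get_obs()['eef_pos']
print(p,socket_xy(s,p));print(nut_xy(s))
E
```

```text
[0.50020457 0.09766125 0.11363972] (array([0.49881553, 0.09597875]), np.float64(0.0007769930166373465), np.int64(145))
(array([0.49702838, 0.1113636 ]), ((0.49683678150177, 0.11089752614498138), 0.010411572642624378), array([0.49745809, 0.11071812]), np.int64(88))
```

>>> {"fn": "drive_tool", "kwargs": {
  "slide": [
    [0.058, 0.003, 0.02],
    [0.058, 0.003, 0.05],
    [0.058, 0.003, 0.08],
    [0.058, 0.003, 0.1],
    [0.058, 0.003, 0.112],
    [0.058, 0.003, 0.118],
    [0.058, 0.003, 0.124],
    [0.058, 0.003, 0.13]
  ],
  "rotation": [
    [0, 0, 0],
    [0, 0, 0],
    [0, 0, 0],
    [0, 0, 0],
    [0, 0, 0],
    [0, 0, 0],
    [0, 0, 0],
    [0, 0, 0]
  ]
}}

```text
clock: 10.3
eef_pos: [0.4993, 0.1136, 0.0837]
tool_rot: [0.646, 0.764, 0.001, 0.001]
ft_force: [-6.0, -1.5, 19.6]
grip_width: 0.0265
grasp_force: 61.2
```

```bash
python3 - <<'E'
from h import *
state()
E
```

```text
t 10.3 pos [0.4993 0.1136 0.0837] yaw 99.59 F [-6.  -1.5 19.6] w 0.0265 tilt [ 1.9e-03  3.0e-04 -1.0e+00] j [ 0.22  0.38 -0.21  0.98 -0.    1.63]
```

>>> {"fn": "drive_tool", "kwargs": {
  "slide": [
    [-0.006, 0, -0.002],
    [-0.006, -0.006, -0.002],
    [-0.012, 0, -0.002],
    [-0.006, 0.006, -0.002],
    [0, 0, -0.002],
    [-0.006, -0.006, -0.002],
    [-0.006, 0.004, -0.002],
    [-0.006, 0, -0.002]
  ],
  "rotation": [
    [0, 0, 0.15],
    [0, 0, 0.3],
    [0, 0, 0.45],
    [0, 0, 0.6],
    [0, 0, 0.7],
    [0, 0, 0.7],
    [0, 0, 0.8],
    [0, 0, 0.9]
  ]
}}

```text
clock: 11.3
eef_pos: [0.4993, 0.1119, 0.0818]
tool_rot: [0.8, 0.6, 0.0, 0.0]
ft_force: [0.1, -0.3, -1.6]
grip_width: 0.0268
grasp_force: 59.3
```

>>> {"fn": "drive_tool", "kwargs": {
  "slide": [
    [0, 0, 0],
    [0.004, -0.004, 0],
    [-0.004, 0, 0],
    [0, 0.006, 0],
    [0.004, 0, 0],
    [0, -0.006, 0],
    [-0.006, 0, 0],
    [0, 0, 0]
  ],
  "rotation": [
    [0, 0, -0.3],
    [0, 0, -0.6],
    [0, 0, -0.7],
    [0, 0, -0.8],
    [0, 0, -0.9],
    [0, 0, -0.9],
    [0, 0, -0.95],
    [0, 0, -1]
  ]
}}

```text
clock: 12.3
eef_pos: [0.4987, 0.1117, 0.0818]
tool_rot: [0.626, 0.78, -0.001, -0.0]
ft_force: [-0.6, -3.5, -1.1]
grip_width: 0.0268
grasp_force: 59.4
```

```bash
python3 - <<'E'
from h import *
state();s=snap('side');p=bot.get_obs()['eef_pos'];print(socket_xy(s,p+[0,0,.002]))
E
```

```text
t 12.3 pos [0.4987 0.1117 0.0818] yaw 102.53 F [-0.6 -3.5 -1.1] w 0.0268 tilt [-1.e-03 -6.e-04 -1.e+00] j [ 0.22  0.38 -0.21  0.98 -0.    1.57]
(array([0.49795234, 0.10981222]), np.float64(0.0008509606577681936), np.int64(138))
```

The contact force vanished and the tool sank below the nut top, so the hex has engaged. I push down to full depth.

>>> {"fn": "drive_tool", "kwargs": {
  "slide": [
    [0, 0, 0.006],
    [0, 0, 0.012],
    [0, 0, 0.018],
    [0, 0, 0.024],
    [0, 0, 0.029],
    [0, 0, 0.033],
    [0, 0, 0.036],
    [0, 0, 0.038]
  ],
  "rotation": [
    [0, 0, 0],
    [0, 0, 0],
    [0, 0, 0],
    [0, 0, 0],
    [0, 0, 0],
    [0, 0, 0],
    [0, 0, 0],
    [0, 0, 0]
  ]
}}

```text
clock: 13.35
eef_pos: [0.4989, 0.1117, 0.074]
tool_rot: [0.626, 0.78, -0.0, 0.0]
ft_force: [-7.3, -4.2, 17.2]
grip_width: 0.0265
grasp_force: 61.3
```

```bash
python3 - <<'E'
from h import *
state();s=snap('side')
save(cv2.resize(s['image'][210:310,270:400],(780,600),interpolation=cv2.INTER_CUBIC),'seat1')
E
```

```text
t 13.35 pos [0.4989 0.1117 0.074 ] yaw 102.44 F [-7.3 -4.2 17.2] w 0.0265 tilt [ 4.e-04 -5.e-04 -1.e+00] j [ 0.22  0.39 -0.23  0.96 -0.    1.57]
```

View pics/seat1.png

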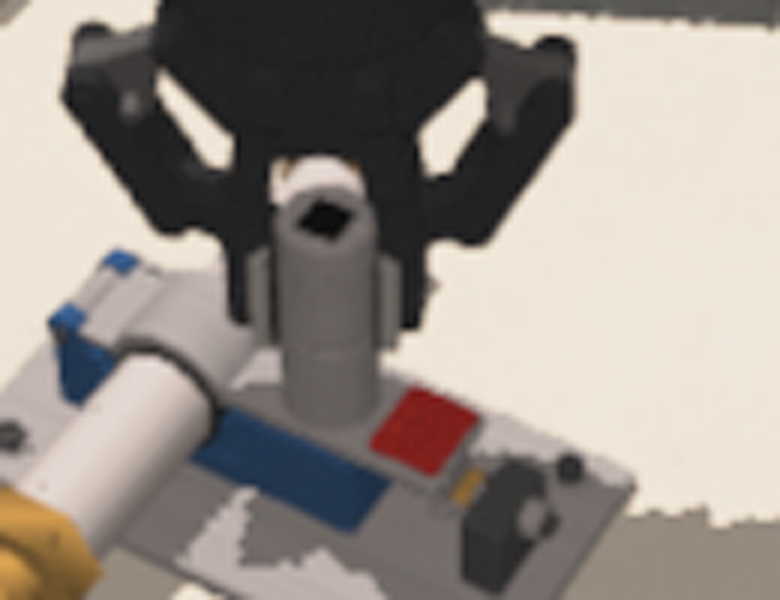

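The socket is down over the nut, with its mouth at about (330,405) on the strap. I check the depth with the rim height and a wiggle-press.

>>> {"fn": "drive_tool", "kwargs": {
  "slide": [
    [0.002, 0, 0.003],
    [0, 0.003, 0.004],
    [-0.002, 0, 0.005],
    [0, -0.003, 0.005],
    [0, 0.002, 0.005],
    [0, 0, 0.004],
    [0, 0, 0.001],
    [0, 0, 0]
  ],
  "rotation": [
    [0, 0, 0.06],
    [0, 0, 0.1],
    [0, 0, -0.05],
    [0, 0, -0.1],
    [0, 0, 0.05],
    [0, 0, 0],
    [0, 0, 0],
    [0, 0, 0]
  ]
}}

```text
clock: 14.4
eef_pos: [0.4991, 0.1117, 0.0741]
tool_rot: [0.626, 0.78, 0.0, 0.001]
ft_force: [-5.6, -5.7, 14.0]
grip_width: 0.0265
grasp_force: 61.1
```

```bash
python3 - <<'E'
from h import *
state();s=snap('side');C=cloud(s)+[0,0,.0006];p=bot.get_obs()['eef_pos']
def top(s,C,x,y):
    m=(np.hypot(C[...,0]-x,C[...,1]-y)<.013)&(C[...,2]>.06)
    z=C[m][:,2]; z=z[z<.14]; return np.percentile(z,[80,90,95,98]).round(4),m.sum()
print('held',top(s,C,p[0]-.0012,p[1]-.0017))
for x,y in((.4873,-.2214),(.4785,-.2873)): print('tray',top(s,C,x,y))
U=(C-HINGE)@EX;V=(C-HINGE)@EY;I=s['image'].astype(int)
m=(abs(V)<.025)&(U>-.135)&(U<-.095)&(I[...,0]>1.8*I[...,1])&(I[...,0]>1.8*I[...,2])
print('pad z',C[m][:,2].mean(),m.sum())
# visible lowest socket point
E
```

```text
t 14.4 pos [0.4991 0.1117 0.0741] yaw 102.43 F [-5.6 -5.7 14. ] w 0.0265 tilt [ 1.1e-03 -5.0e-04 -1.0e+00] j [ 0.22  0.39 -0.23  0.96 -0.    1.57]
held (array([0.1153, 0.1158, 0.1163, 0.1165]), np.int64(254))
tray (array([0.0739, 0.0745, 0.075 , 0.0753]), np.int64(98))
tray (array([0.0739, 0.075 , 0.0753, 0.0757]), np.int64(94))
pad z 0.04856726411840258 149
```

The rim is 41 mm above the tray sockets' rims, which puts the mouth at 46 mm, so the socket is fully seated. The strap is still shut.

```bash
python3 -c "
from h import *
print(bot.job_done())"
```

```text
the job is handed in; nothing more can be done
None
```

The strap is latched shut, and the first socket I tried, the one nearest the clamp, fits: it is fully seated on the nut and still gripped, the other two stand untouched in the tray, and I handed the job in at about 14.5 s (no verdict shown).

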